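Put the specimens from the practical back into their holders

TASK

Sort what the students left in the middle of the table: stand the two small asphalt cores upright in the round collars of the steel bath carrier and the two jars of graded stone upright in the square bays of the wooden rack, one to a place, and set the open bitumen tin inside the rim of the brass saucer. Set each one down gently so that it stands on the floor of its holder, do not drop any or tip the tin, and leave the loose stone and the steel gauge block where they are.

Things in the scene. Friction and masses are not known exactly. Their poses are not given: they have to be found in the camera images.
- core_a_mid (a point): one of two small asphalt cores: speckled dark and light upright cylinder, 50 mm across, 53 mm tall, 0.23 kg, near the middle of the table (cores far off at the table's ends are not meant). The point is its centre, half-way up; z is its axis.
- core_b_mid (a point): the other small asphalt core, 50 mm across, 49 mm tall, 0.23 kg. The point is its centre, half-way up; z is its axis. The two cores are interchangeable.
- jar_a_mid (a point): one of two clear screw-top jars of pale graded stone with white lid, standing upright, 51 mm across, 72 mm tall, 0.13 kg. The point is its centre, half-way up; z is its axis.
- jar_b_mid (a point): the other jar, same size. The point is its centre, half-way up; z is its axis. The two jars are interchangeable.
- tin_mid (a point): open pale metal tin with black bitumen in the bottom, upright, 63 mm across, 40 mm tall, 0.09 kg. The point is its centre, half-way up; z is its axis.
- core_carrier: the cores' holder: perforated stainless plate 186 x 94 mm (long side along its x) that does not move, with two upright round collars in a row, 66 mm across inside and 71 outside. Origin under its centre on the table. Collar centres at x = -42 and +42 mm, y = 0; floor inside at z = 8 mm, collar rims at z = 22 mm; a wire loop at each end, 25 mm high.
- jar_rack: the jars' holder: low beech rack 160 x 84 mm (long side along its x) that does not move, with two square open bays. Origin under its centre on the table. Bay centres at x = -38 and +38 mm, y = 0; each bay 68 x 68 mm inside, walls 8 mm thick, floor at z = 8 mm, top of the walls at z = 34 mm.
- tin_saucer: the tin's holder: round brass saucer that does not move, 88 mm across outside, 82 mm inside the rim. Origin under its centre on the table; floor at z = 6 mm, rim at z = 13 mm.
- stone: bystander to leave alone: one brown crushed stone 27 x 35 x 16 mm, lying loose; origin at the centre of its underside.
- gauge_block: bystander to leave alone: ground steel block 34 (x) x 50 (y) x 34 mm tall, loose; origin at the centre of its underside.

How it is judged:
At the end, for the whole second after the job is handed in: Each core in a collar (within 10 mm of its centre along each carrier axis), each jar in a bay (within 12 mm likewise), one to a place, the tin in the saucer (within 12 mm of centre); all on the holder's floor (height within 4 mm), upright within 0.1 rad, at rest (below 0.02 m/s) (((x of core_a_mid in the frame of core_carrier between -0.052 and -0.032 m and y of core_a_mid in the frame of core_carrier between -0.01 and 0.01 m and z of core_a_mid in the frame of core_carrier between 0.0305 and 0.0385 m) or (x of core_a_mid in the frame of core_carrier between 0.032 and 0.052 m and y of core_a_mid in the frame of core_carrier between -0.01 and 0.01 m and z of core_a_mid in the frame of core_carrier between 0.0305 and 0.0385 m)) and ((x of core_b_mid in the frame of core_carrier between -0.052 and -0.032 m and y of core_b_mid in the frame of core_carrier between -0.01 and 0.01 m and z of core_b_mid in the frame of core_carrier between 0.0285 and 0.0365 m) or (x of core_b_mid in the frame of core_carrier between 0.032 and 0.052 m and y of core_b_mid in the frame of core_carrier between -0.01 and 0.01 m and z of core_b_mid in the frame of core_carrier between 0.0285 and 0.0365 m)) and ((x of jar_a_mid in the frame of jar_rack between -0.05 and -0.026 m and y of jar_a_mid in the frame of jar_rack between -0.012 and 0.012 m and z of jar_a_mid in the frame of jar_rack between 0.04 and 0.048 m) or (x of jar_a_mid in the frame of jar_rack between 0.026 and 0.05 m and y of jar_a_mid in the frame of jar_rack between -0.012 and 0.012 m and z of jar_a_mid in the frame of jar_rack between 0.04 and 0.048 m)) and ((x of jar_b_mid in the frame of jar_rack between -0.05 and -0.026 m and y of jar_b_mid in the frame of jar_rack between -0.012 and 0.012 m and z of jar_b_mid in the frame of jar_rack between 0.04 and 0.048 m) or (x of jar_b_mid in the frame of jar_rack between 0.026 and 0.05 m and y of jar_b_mid in the frame of jar_rack between -0.012 and 0.012 m and z of jar_b_mid in the frame of jar_rack between 0.04 and 0.048 m)) and horizontal distance between tin_mid and tin_saucer below 0.012 m and z of tin_mid in the frame of tin_saucer between 0.022 and 0.03 m and angle between each of core_a_mid, core_b_mid, jar_a_mid, jar_b_mid, tin_mid's own z axis and vertical below 0.1 rad and linear speed of each of core_a, core_b, jar_a, jar_b, tin below 0.02 m/s); the robot touches nothing.
It fails at once if the loose stone was shoved or carried off (more than 30 mm) (distance of stone from where it was at the start of the episode above 0.03 m).
It fails at once if the gauge block was shoved or carried off (more than 30 mm) (distance of gauge_block from where it was at the start of the episode above 0.03 m).
It fails at once if the tin was tipped (more than 0.6 rad) (angle between tin_mid's own z axis and vertical above 0.6 rad).
It fails at once if a core, a jar or the tin was let fall (faster than 0.5 m/s, out of the fingers: a drop of more than about 13 mm) ((linear speed of core_a above 0.5 m/s and contact force between the fingers and core_a below 0.1 N) or (linear speed of core_b above 0.5 m/s and contact force between the fingers and core_b below 0.1 N) or (linear speed of jar_a above 0.5 m/s and contact force between the fingers and jar_a below 0.1 N) or (linear speed of jar_b above 0.5 m/s and contact force between the fingers and jar_b below 0.1 N) or (linear speed of tin above 0.5 m/s and contact force between the fingers and tin below 0.1 N)).
It also fails if it takes over 128 s, if anything falls off the work surface, if the arm or the gripper's body presses on something with over 40 N, if the wrist force passes 120 N, or if a joint passes its speed limit or range.

ROBOT

A 6-joint arm with a two-finger parallel gripper is mounted at the origin on a cart in front of the work surface, level with it; the furniture and walls round the work are solid. World frame = base frame: x ahead of the robot, y to its left, z up, the work surface at z = 0. Lengths are in m, angles in rad, forces in N, time in s.
With the tool pointing down it reaches from about 0.325 to 1 m from the base axis. Payload 5.1 kg.
Tool frame: the origin (TCP) lies midway between the tips of the shut fingers; the grasp point (between the pads) lies 19 mm behind it (r.grasp_offset is the distance from the TCP to the grasp point, in m); z points along the fingers, y is the line along which they close (so a half turn about z gives the same grasp; the last joint's range is limited). The gripper opens to 85 mm and grips with 20 to 120 N. Pads are 22 mm wide; open, the fingers measure 114 mm over their backs; the gripper's body (76 mm by 85 mm) begins 54 mm behind the grasp point. The pads swing forward as they close: fully open they stand 13 mm farther back than shut.
Start: joints at [1.149, 0.124, 1.65, -0, 1.367, -0.083], TCP at [0.216, 0.613, 0.231] pointing down, gripper open.
Joint ranges: [-2.61, 2.61], [-1.02, 2.33], [0.03, 2.71], [-1.35, 4.49], [0.32, 2.68], [-2.91, 2.91]. Speed limits (rad/s): [2.57, 2.57, 3.14, 3.14, 3.14, 3.14].

INTERFACE

Orientations are given as a rotation vector (axis times angle).
In Python, from cell import monitor, vision, order, r gives the robot as it stands. The module is installed in compiled form; this text tells all that it offers.
- The arm moves only by the tool arm_command, never from a script. Its argument "increments" is a list of rows, each an object of numbers: "jaw": the opening, from -1 (shut) to 1 (fully open); "dx", "dy", "dz": the shift along the tool's x, y, z in units of 0.02 m (1.0 is 0.02 m); "roll": the turn about the tool's z in units of 8 degrees (1.0 is 8 degrees). In form: [{"jaw": .., "dx": .., "dy": .., "dz": .., "roll": ..}, ...]. A call has 1 to 12 rows; each row shifts and turns the commanded pose from where the row before left it, along the tool's axes as they then stand; what a row does not reach is not made up. A row lasts 1/10 s, in which the tool goes at most 50 mm and 8.59 degrees, less where a joint would pass 70% of its speed; a pose out of reach is approached as far as the arm can. A call with a number of a shift or a turn outside -1 to 1 is refused whole. A call with a gripper value outside its range is refused whole. The fingers move at their own pace and stop on an object; "force" is the grip in N (left out, the last holds). Time passes only in rows, so rows that do not move let the fingers close. It gives the time, the measured TCP pose, the force, the opening and the grip force at its end, in the units of the state.
- monitor.state(): the state, without advancing time (a new reading comes with each control period).
- vision.capture(name): name is "side" or "top" or "wrist"; returns a dict with "pixels" (400x640x3 uint8, red, green, blue), "range_z" (400x640 float32, m along the optical axis (not along the pixel's ray), 0 where there is no reading), "fx", "fy", "cx", "cy" (pixels), "R" (3x3) and "t" (3): a world point X has camera coordinates R X + t; the wrist camera has in their place "mount" (4x4, takes a point from camera to tool coordinates, whose origin is the TCP and whose axes are the flange's). Camera axes: x right, y down, z forward; pixel columns grow to the right and rows downward; lengths in m; the calibration is good to about 2 mm. The wrist camera is an equidistant fisheye: a pixel r from the principal point sees the ray r / f radians off the axis. A picture is of the moment at which its call begins: read the wrist's pose just before it.
- order.finish_job(): hands the job in; it is judged then, once.
Trained networks look in the newest picture that a camera, given by its name, has taken for a name from the list of things; names that differ only in an ending like _2 or _b are one class to them, and where a whole thing is asked for, a point or a joint stands for the part that bears it (a point fixed in the world has none). Each returns a list of dicts, best first, with "conf" (0 to 1); they miss things now and then, are a little off and sometimes report something else, mostly with a low value. They report only what shows in the picture. A call takes as long as a camera call.
- vision.masks_of(camera, name): "mask" (400x640 bool, what is visible of it) and "extent" ([centre column, centre row, width, height] in pixels, round what is visible of it).
- vision.spot_point(camera, name): "at" ([column, row] in pixels: a listed point, or the origin of a listed thing).
The state is a dict: "time_s": time; "q": joint angles; "qd": joint speeds; "joint_efforts": joint torques, N m; "ee_pos": TCP position; "tool_rot": TCP orientation; "ft_force": force on the tool from outside, world axes, zero at the start; "ft_torque": the same for the moment, N m; "width": opening from 0.0 (shut) to 1.0 (fully open); "grasp_force": force on a finger pad.
Only numpy, scipy, OpenCV 4.12 (cv2) and the standard library are available. Lean on these libraries where they do the work, as an engineer would, in place of code of your own. Each camera call takes 0.05 s, during which the arm holds its last target. There are 200 camera calls.

## Working session

There is one attempt and no reset: what is moved stays moved. The work goes in short steps, Python scripts to look and compute and a tool call to move; the robot and the scene stay as the last step left them, time stands still between calls to the robot, and variables do not carry over. Pictures are saved under pics/ and viewed, at most 14 in all, crops included, and the job is handed in when it is done.

Besides the shell and the picture viewer there is one more tool, called after "Request:" in YAML: its name, and indented under it one key for each argument. arm_command: Moves the arm, as the interface text tells. Shifts and turns lie within -1 to 1; 1 stands for 0.02 m of shift or 8 degrees of turn. Its arguments: {"type":"object","properties":{"increments":{"type":"array","items":{"type":"object","properties":{"jaw":{"type":"number"},"dx":{"type":"number"},"dy":{"type":"number"},"dz":{"type":"number"},"roll":{"type":"number"}}}},"force":{"type":"number"}},"required":["increments"]}

```bash
mkdir -p pics; cat > h.py <<'E'
import numpy as np, cv2
from cell import monitor, vision, order, r
from scipy.spatial.transform import Rotation as Ro
def world(c,u,v,z=None):
    d=np.array([(u-c['cx'])/c['fx'],(v-c['cy'])/c['fy'],1.])
    R=np.array(c['R']);t=np.array(c['t']);o=-R.T@t;w=R.T@d
    if z is not None: return o+w*(z-o[2])/w[2]
    return o+w*c['range_z'][int(v),int(u)]
def cloud(c,mask):
    v,u=np.nonzero(mask&(c['range_z']>0));Z=c['range_z'][v,u]
    P=np.stack([(u-c['cx'])/c['fx']*Z,(v-c['cy'])/c['fy']*Z,Z],1)
    return (P-np.array(c['t']))@np.array(c['R'])
E
python3 - <<'E'
from h import *
s=monitor.state();print({k:np.round(v,3) for k,v in s.items()},r.grasp_offset)
for n in ['top','side']:
    c=vision.capture(n);cv2.imwrite(f'pics/{n}0.png',c['pixels'][...,::-1])
    R=np.array(c['R']);print(n,'cam at',np.round(-R.T@np.array(c['t']),2))
    for k in ['core_a_mid','jar_a_mid','tin_mid','core_carrier','jar_rack','tin_saucer','stone','gauge_block']:
        for m in vision.masks_of(n,k):
            P=cloud(c,m['mask'])
            if len(P): 
                hi=P[P[:,2]>np.percentile(P[:,2],95)-.006]
                print(k,round(m['conf'],2),np.round(m['extent']),'min',np.round(np.percentile(P,2,0),3),'max',np.round(np.percentile(P,98,0),3),'topmid',np.round((hi.min(0)+hi.max(0))/2,3))
E
```

```text
{'time_s': np.float64(0.0), 'q': array([ 1.149,  0.124,  1.652, -0.   ,  1.368, -0.083]), 'qd': array([-0.001, -0.   ,  0.002, -0.001,  0.   ,  0.   ]), 'joint_efforts': array([-2.0000e-03, -4.2362e+01, -3.6545e+01, -0.0000e+00,  7.0000e-03,
        0.0000e+00]), 'ee_pos': array([0.216, 0.612, 0.23 ]), 'tool_rot': array([-5.300e-01, -3.096e+00,  3.000e-03]), 'ft_force': array([ 0.712,  0.718, -0.403]), 'ft_torque': array([-0.015,  0.06 , -0.015]), 'grasp_force': np.float64(0.0), 'width': np.float64(0.999)} 0.0187
top cam at [ 0.42 -0.01  1.23]
core_a_mid 0.71 [376. 251.  28.  22.] min [ 0.419 -0.151 -0.001] max [ 0.465 -0.105  0.058] topmid [ 0.442 -0.13   0.056]
jar_a_mid 0.95 [270. 252.  23.  19.] min [0.415 0.101 0.002] max [0.463 0.15  0.079] topmid [0.441 0.127 0.076]
jar_a_mid 0.26 [315. 231.  18.  28.] min [ 0.467 -0.013  0.048] max [0.513 0.032 0.078] topmid [0.492 0.011 0.075]
tin_mid 0.82 [269. 210.  25.  28.] min [0.515 0.101 0.006] max [0.574 0.157 0.044] topmid [0.545 0.128 0.041]
tin_mid 0.71 [377. 252.  25.  25.] min [ 0.419 -0.153  0.003] max [ 0.465 -0.106  0.058] to
[... 874 characters left out ...]
8]
tin_mid 0.38 [303. 227.  19.  21.] min [ 0.566 -0.031 -0.001] max [0.609 0.035 0.035] topmid [0.587 0.01  0.032]
core_carrier 0.58 [338. 185.  55.  15.] min [ 0.383 -0.326 -0.   ] max [ 0.56  -0.238  0.023] topmid [ 0.473 -0.231  0.034]
jar_rack 0.74 [353. 313.  98.  60.] min [0.417 0.267 0.001] max [0.575 0.377 0.035] topmid [0.495 0.32  0.032]
tin_saucer 0.76 [262. 219.  33.  13.] min [ 0.651 -0.097  0.003] max [ 0.73  -0.013  0.013] topmid [ 0.691 -0.053  0.011]
stone 0.72 [302. 227.  16.  24.] min [ 0.566 -0.015  0.002] max [0.608 0.035 0.035] topmid [0.587 0.01  0.032]
gauge_block 0.72 [301. 226.  14.  23.] min [ 0.566 -0.012  0.003] max [0.607 0.035 0.035] topmid [0.588 0.01  0.032]
```

```bash
python3 - <<'E'
import cv2
a=cv2.imread('pics/top0.png')[110:310,150:480]
cv2.imwrite('pics/top0c.png',cv2.resize(a,None,fx=2.4,fy=2.4,interpolation=3))
a=cv2.imread('pics/side0.png')[140:380,200:500]
cv2.imwrite('pics/side0c.png',cv2.resize(a,None,fx=2.4,fy=2.4,interpolation=3))
E
```

```text
(no output)
```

View pics/top0c.png

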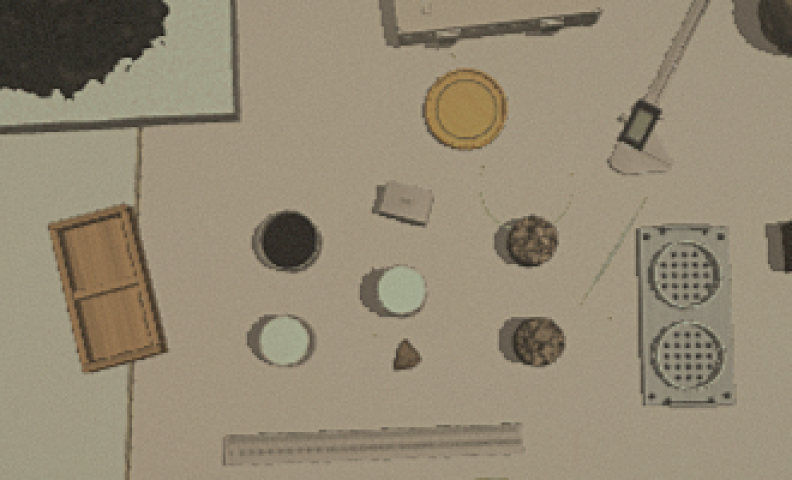

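View pics/side0c.png

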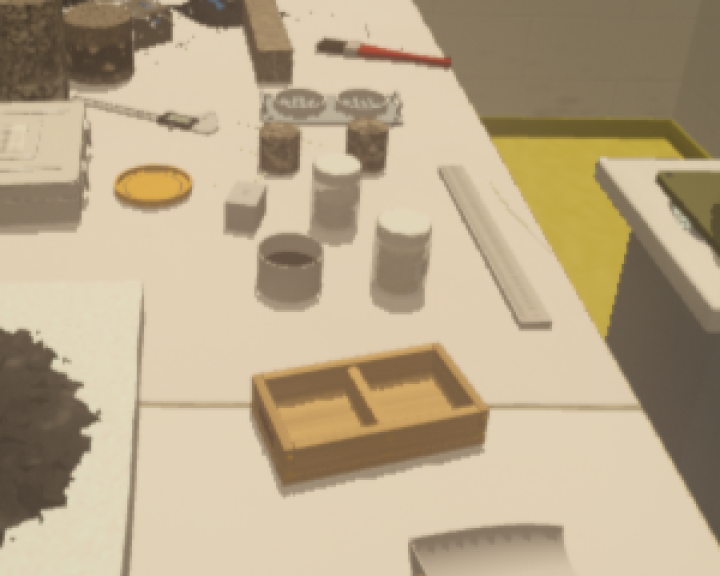

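The top view (crop scale 2.4, offset 150,110) shows the tin at crop (289,240), jars at (400,290) and (285,340), and cores at (533,240) and (538,341). The saucer is at (465,108), with the rack on the left, tilted about 13°, and the carrier on the right. The networks missed core 2 and the stone, so I'll fix those and the holders from depth.

```bash
python3 - <<'E'
from h import *
c=vision.capture('top'); full=np.ones((400,640),bool)
def reg(x0,x1,y0,y1,z0,z1):
    P=cloud(c,full);return P[(P[:,0]>x0)&(P[:,0]<x1)&(P[:,1]>y0)&(P[:,1]<y1)&(P[:,2]>z0)&(P[:,2]<z1)]
def circ(P):
    (a,b),rr=cv2.minEnclosingCircle(P[:,:2].astype(np.float32)); return np.round([a,b,rr,np.median(P[:,2])],4),np.round(P.mean(0),4)
print('table z',np.median(reg(.3,.38,-.1,.1,-.02,.02)[:,2]))
print('core1',circ(reg(.4,.485,-.18,-.08,.048,.07)))
print('core2',circ(reg(.485,.6,-.18,-.08,.048,.07)))
print('jar1',circ(reg(.38,.49,.08,.18,.068,.09)))
print('jar2',circ(reg(.44,.55,-.04,.06,.068,.09)))
print('tin',circ(reg(.49,.61,.07,.19,.03,.06)))
print('saucer',circ(reg(.63,.75,-.12,.01,.007,.03)))
s=reg(.38,.46,-.04,.04,.008,.03);print('stone',np.round(s.min(0),3),np.round(s.max(0),3))
for k in ['core_carrier','jar_rack']:
    m=vision.masks_of('top',k)[0]; P=cloud(c,m['mask'])
    for zl in (.004,.03 if 'rack' in k else .018):
        Q=P[P[:,2]>zl]; print(k,zl,cv2.minAreaRect((Q[:,:2]*1000).astype(np.float32)))
    if 'carr' in k:
        for a,b in((.38,.47),(.47,.57)):
            Q=reg(a+.008,b-.008,-.325,-.243,.018,.029);print('collar',circ(Q))
        p=c['pixels']
    print('spot',[(np.round(world(c,*q['at'],z=0.0),3),round(q['conf'],2)) for q in vision.spot_point('top',k)])
for z in (.004,):pass
E
```

```text
table z 0.004007772013181138
core1 (array([ 0.442 , -0.1295,  0.0251,  0.0537]), array([ 0.442 , -0.1291,  0.0535]))
core2 (array([ 0.5449, -0.1241,  0.0245,  0.0502]), array([ 0.545 , -0.1237,  0.0504]))
jar1 (array([0.4404, 0.1267, 0.0254, 0.0735]), array([0.4402, 0.1263, 0.0736]))
jar2 (array([0.4918, 0.0103, 0.0256, 0.0735]), array([0.4916, 0.0101, 0.0734]))
tin (array([0.5444, 0.1278, 0.0317, 0.0405]), array([0.5497, 0.132 , 0.04  ]))
saucer (array([ 0.7019, -0.0548,  0.0674,  0.0095]), array([ 0.69  , -0.0549,  0.0103]))
stone [ 0.413 -0.009  0.008] [0.443 0.019 0.02 ]
core_carrier 0.004 ((471.87042236328125, -286.6231689453125), (186.69589233398438, 94.95085906982422), 0.4447580575942993)
core_carrier 0.018 ((472.2152099609375, -285.7658386230469), (186.12228393554688, 69.93365478515625), 0.6431516408920288)
collar (array([ 0.4296, -0.287 ,  0.036 ,  0.0229]), array([ 0.4261, -0.286 ,  0.0232]))
collar (array([ 0.5232, -0.2832,  0.0452,  0.0231]), array([ 0.5184, -0.2828,  0.0231]))
spot [(array([ 0.475, -0.284,  0.   ]), 0.61)]Traceback (most recent call last):
  File "<stdin>", line 16, in <module>
IndexError: list index out of range
```

```bash
python3 - <<'E'
from h import *
for n in('top','side'):
    c=vision.capture(n); P=cloud(c,np.ones((400,640),bool))
    Q=P[(P[:,0]>.38)&(P[:,0]<.61)&(P[:,1]>.23)&(P[:,1]<.41)&(P[:,2]>.025)&(P[:,2]<.045)]
    print(n,'rack',cv2.minAreaRect((Q[:,:2]*1000).astype(np.float32)))
    Q=P[(P[:,0]>.638)&(P[:,0]<.742)&(P[:,1]>-.107)&(P[:,1]<-.003)&(P[:,2]>.008)&(P[:,2]<.022)]
    b=np.percentile(Q[:,:2],[1,99],0);print('saucer',b.mean(0),b[1]-b[0])
    for m in vision.masks_of(n,'tin_saucer')[:1]:
        Q=cloud(c,m['mask']);b=np.percentile(Q[:,:2],[1,99],0);print('m',b.mean(0),b[1]-b[0])
E
```

```text
top rack ((493.97674560546875, 318.38262939453125), (160.71072387695312, 86.33944702148438), 15.606969833374023)
saucer [ 0.6895027  -0.05674745] [0.0851694  0.08428975]
m [ 0.68906609 -0.05550193] [0.08273217 0.08159656]
side rack ((495.508056640625, 319.1854248046875), (160.54815673828125, 86.51237487792969), 15.731908798217773)
saucer [ 0.69091467 -0.05469201] [0.08488207 0.08764344]
m [ 0.68975385 -0.05466145] [0.08213782 0.08665419]
```

Request:
arm_command:
  increments:
    - {"jaw": 1, "roll": -1, "dz": 0.8}
    - {"jaw": 1, "roll": -1, "dz": 0.8}
    - {"jaw": 1, "roll": -0.43, "dz": 0.4}
    - {"jaw": 1}
  force: 40

```text
validation failed for argument at $.in...
```

Request:
arm_command:
  increments:
    - {"jaw": 1.0, "dx": 0.0, "dy": 0.0, "dz": 0.8, "roll": -1.0}
    - {"jaw": 1.0, "dx": 0.0, "dy": 0.0, "dz": 0.8, "roll": -1.0}
    - {"jaw": 1.0, "dx": 0.0, "dy": 0.0, "dz": 0.4, "roll": -0.43}
  force: 40

```text
time_s: 1.6
ee_pos: [0.2157, 0.6123, 0.1896]
tool_rot: [0.007, -3.141, 0.003]
ft_force: [0.2, 0.8, 0.9]
width: 1.001
grasp_force: 0.0
```

Request:
arm_command:
  increments:
    - {"jaw": 1, "dx": -0.46, "dy": -1}
    - {"jaw": 1, "dx": -0.46, "dy": -1}
    - {"jaw": 1, "dx": -0.46, "dy": -1}
    - {"jaw": 1, "dx": -0.46, "dy": -1}
    - {"jaw": 1, "dx": -0.46, "dy": -1}
    - {"jaw": 1, "dx": -0.46, "dy": -1}
    - {"jaw": 1, "dx": -0.46, "dy": -1}
    - {"jaw": 1, "dx": -0.46, "dy": -1}
    - {"jaw": 1, "dx": -0.46, "dy": -1}
    - {"jaw": 1, "dx": -0.46, "dy": -1}
    - {"jaw": 1, "dx": -0.46, "dy": -1}
    - {"jaw": 1, "dx": -0.46, "dy": -1}

```text
validation failed for argument at $.in...
```

Request:
arm_command:
  increments:
    - {"jaw": 1, "dx": -0.46, "dy": -1, "dz": 0, "roll": 0}
    - {"jaw": 1, "dx": -0.46, "dy": -1, "dz": 0, "roll": 0}
    - {"jaw": 1, "dx": -0.46, "dy": -1, "dz": 0, "roll": 0}
    - {"jaw": 1, "dx": -0.46, "dy": -1, "dz": 0, "roll": 0}
    - {"jaw": 1, "dx": -0.46, "dy": -1, "dz": 0, "roll": 0}
    - {"jaw": 1, "dx": -0.46, "dy": -1, "dz": 0, "roll": 0}
    - {"jaw": 1, "dx": -0.46, "dy": -1, "dz": 0, "roll": 0}
    - {"jaw": 1, "dx": -0.46, "dy": -1, "dz": 0, "roll": 0}
    - {"jaw": 1, "dx": -0.46, "dy": -1, "dz": 0, "roll": 0}
    - {"jaw": 1, "dx": -0.46, "dy": -1, "dz": 0, "roll": 0}
    - {"jaw": 1, "dx": -0.46, "dy": -1, "dz": 0, "roll": 0}
    - {"jaw": 1, "dx": -0.46, "dy": -1, "dz": 0, "roll": 0}

```text
time_s: 2.8
ee_pos: [0.3269, 0.3723, 0.1915]
tool_rot: [-0.001, 3.141, 0.0]
ft_force: [0.4, 0.0, -0.2]
width: 1.0
grasp_force: 0.0
```

Request:
arm_command:
  increments:
    - {"jaw": 1, "dx": -0.46, "dy": -1, "dz": 0, "roll": 0}
    - {"jaw": 1, "dx": -0.46, "dy": -1, "dz": 0, "roll": 0}
    - {"jaw": 1, "dx": -0.46, "dy": -1, "dz": 0, "roll": 0}
    - {"jaw": 1, "dx": -0.46, "dy": -1, "dz": 0, "roll": 0}
    - {"jaw": 1, "dx": -0.46, "dy": -1, "dz": 0, "roll": 0}
    - {"jaw": 1, "dx": -0.46, "dy": -1, "dz": 0, "roll": 0}
    - {"jaw": 1, "dx": -0.46, "dy": -1, "dz": 0, "roll": 0}
    - {"jaw": 1, "dx": -0.46, "dy": -1, "dz": 0, "roll": 0}
    - {"jaw": 1, "dx": -0.46, "dy": -1, "dz": 0, "roll": 0}
    - {"jaw": 1, "dx": -0.46, "dy": -1, "dz": 0, "roll": 0}
    - {"jaw": 1, "dx": -0.46, "dy": -1, "dz": 0, "roll": 0}
    - {"jaw": 1, "dx": -0.46, "dy": -1, "dz": 0, "roll": 0}

```text
time_s: 4.0
ee_pos: [0.4374, 0.1323, 0.1915]
tool_rot: [-0.001, 3.141, 0.0]
ft_force: [0.2, 1.1, 0.1]
width: 0.999
grasp_force: 0.0
```

```bash
cat >> h.py <<'E'
def wpt(c,s,u,v,z):
    a=np.array([u-c['cx'],v-c['cy']]);rr=np.hypot(*a);th=rr/c['fx']
    d=np.array([*(a/rr*np.sin(th)),np.cos(th)])
    M=np.array(c['mount']);R=Ro.from_rotvec(s['tool_rot']).as_matrix()
    o=R@M[:3,3]+s['ee_pos'];w=R@M[:3,:3]@d
    return o+w*(z-o[2])/w[2]
def wcentre(c,s,m,z):
    cn=max(cv2.findContours(m.astype(np.uint8),0,1)[0],key=cv2.contourArea)[:,0]
    P=np.array([wpt(c,s,*q,z)[:2] for q in cn.astype(float)],np.float32)
    return cv2.minEnclosingCircle(P)
E
python3 - <<'E'
from h import *
s=monitor.state();c=vision.capture('wrist');cv2.imwrite('pics/w1.png',c['pixels'][...,::-1])
print(np.round(c['mount'],3),s['ee_pos'])
for k,z in(('jar_a_mid',.072),('tin_mid',.04),('core_a_mid',.052)):
    for m in vision.masks_of('wrist',k): print(k,round(m['conf'],2),np.round(m['extent']),wcentre(c,s,m['mask'],z))
    for m in vision.spot_point('wrist',k): print('  pt',round(m['conf'],2),np.round(m['at']),np.round(wpt(c,s,*m['at'],z/2),4))
E
```

```text
[[-0.001 -0.956 -0.294  0.074]
 [ 1.    -0.001  0.001  0.   ]
 [-0.001 -0.294  0.956 -0.143]
 [ 0.     0.     0.     1.   ]] [0.43740125 0.13228432 0.19153077]
jar_a_mid 0.56 [314. 192.  59.  70.] ((0.43550434708595276, 0.1288893222808838), 0.030582061037421227)
tin_mid 0.55 [316. 273.  59.  64.] ((0.5383400321006775, 0.12785418331623077), 0.040447987616062164)
  pt 0.56 [318. 272.] [0.5457 0.13   0.02  ]
core_a_mid 0.94 [105. 192.  46.  51.] ((0.43768566846847534, -0.11119718104600906), 0.04262128099799156)
  pt 0.75 [106. 190.] [ 0.4422 -0.1305  0.026 ]
```

View pics/w1.png

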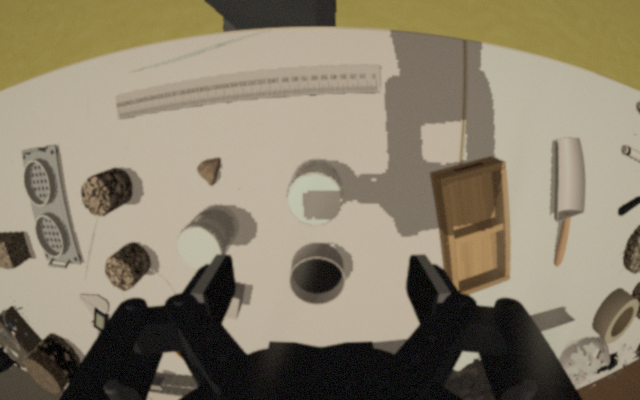

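The wrist view agrees with the top camera: jar lid at (314,195), tin at (318,272). I'll descend on the jar.

Request:
arm_command:
  increments:
    - {"jaw": 1, "dx": -0.13, "dy": -0.26, "dz": 1, "roll": 0}
    - {"jaw": 1, "dx": 0, "dy": 0, "dz": 1, "roll": 0}
    - {"jaw": 1, "dx": 0, "dy": 0, "dz": 1, "roll": 0}
    - {"jaw": 1, "dx": 0, "dy": 0, "dz": 1, "roll": 0}
    - {"jaw": 1, "dx": 0, "dy": 0, "dz": 1, "roll": 0}
    - {"jaw": 1, "dx": 0, "dy": 0, "dz": 1, "roll": 0}
    - {"jaw": 1, "dx": 0, "dy": 0, "dz": 1, "roll": 0}
    - {"jaw": 1, "dx": 0, "dy": 0, "dz": 0.7, "roll": 0}
    - {"jaw": 1, "dx": 0, "dy": 0, "dz": 0.25, "roll": 0}
    - {"jaw": 0.3, "dx": 0, "dy": 0, "dz": 0, "roll": 0}
    - {"jaw": 0, "dx": 0, "dy": 0, "dz": 0, "roll": 0}
    - {"jaw": -0.2, "dx": 0, "dy": 0, "dz": 0, "roll": 0}

```text
time_s: 5.55
ee_pos: [0.4408, 0.1282, 0.0338]
tool_rot: [-0.001, 3.139, 0.0]
ft_force: [-0.1, -0.4, -1.2]
width: 0.577
grasp_force: 41.5
```

Request:
arm_command:
  increments:
    - {"jaw": -0.5, "dx": 0, "dy": 0, "dz": 0, "roll": 0}
    - {"jaw": -0.5, "dx": 0, "dy": 0, "dz": 0, "roll": 0}
    - {"jaw": -0.5, "dx": 0, "dy": 0, "dz": 0, "roll": 0}
    - {"jaw": -0.5, "dx": 0, "dy": 0, "dz": 0, "roll": 0}

```text
time_s: 5.95
ee_pos: [0.4409, 0.1282, 0.0337]
tool_rot: [-0.0, 3.139, 0.001]
ft_force: [-0.6, 0.4, 5.9]
width: 0.577
grasp_force: 42.1
```

Request:
arm_command:
  increments:
    - {"jaw": -0.5, "dx": 0, "dy": 0, "dz": -1, "roll": 0}
    - {"jaw": -0.5, "dx": 0, "dy": 0, "dz": -1, "roll": 0}
    - {"jaw": -0.5, "dx": 0, "dy": 0, "dz": -1, "roll": 0}
    - {"jaw": -0.5, "dx": -0.45, "dy": 1, "dz": 0, "roll": 0}
    - {"jaw": -0.5, "dx": -0.45, "dy": 1, "dz": 0, "roll": 0}
    - {"jaw": -0.5, "dx": -0.45, "dy": 1, "dz": 0, "roll": 0}
    - {"jaw": -0.5, "dx": -0.45, "dy": 1, "dz": 0, "roll": 0}
    - {"jaw": -0.5, "dx": -0.45, "dy": 1, "dz": 0, "roll": 0}
    - {"jaw": -0.5, "dx": -0.45, "dy": 1, "dz": 0, "roll": 0}
    - {"jaw": -0.5, "dx": -0.45, "dy": 1, "dz": 0, "roll": 0}
    - {"jaw": -0.5, "dx": -0.45, "dy": 1, "dz": 0, "roll": 0}
    - {"jaw": -0.5, "dx": -0.45, "dy": 1, "dz": 0, "roll": 0}

```text
time_s: 7.15
ee_pos: [0.5202, 0.3085, 0.0913]
tool_rot: [0.001, -3.14, 0.001]
ft_force: [0.2, -0.2, -2.2]
width: 0.574
grasp_force: 42.2
```

Request:
arm_command:
  increments:
    - {"jaw": -0.5, "dx": -0.45, "dy": 1, "dz": 0, "roll": 0}
    - {"jaw": -0.5, "dx": 0, "dy": 0, "dz": 0, "roll": 0}
    - {"jaw": -0.5, "dx": 0, "dy": 0, "dz": 0, "roll": 0}

```text
time_s: 7.45
ee_pos: [0.5289, 0.3277, 0.0913]
tool_rot: [0.002, -3.14, 0.002]
ft_force: [0.2, 0.8, -1.8]
width: 0.568
grasp_force: 42.2
```

Request:
arm_command:
  increments:
    - {"jaw": -0.5, "dx": -0.1, "dy": 0.06, "dz": 1, "roll": 0}
    - {"jaw": -0.5, "dx": 0, "dy": 0, "dz": 0.9, "roll": 0}
    - {"jaw": -0.5, "dx": 0, "dy": 0, "dz": 0.3, "roll": 0}
    - {"jaw": -0.5, "dx": 0, "dy": 0, "dz": 0.15, "roll": 0}
    - {"jaw": -0.5, "dx": 0, "dy": 0, "dz": 0.08, "roll": 0}
    - {"jaw": -0.5, "dx": 0, "dy": 0, "dz": 0, "roll": 0}

```text
time_s: 8.05
ee_pos: [0.532, 0.3292, 0.0444]
tool_rot: [-0.0, 3.141, 0.001]
ft_force: [-0.2, -0.5, -1.9]
width: 0.571
grasp_force: 42.2
```

Request:
arm_command:
  increments:
    - {"jaw": -0.5, "dx": 0, "dy": 0, "dz": 0.06, "roll": 0}
    - {"jaw": -0.5, "dx": 0, "dy": 0, "dz": 0.05, "roll": 0}
    - {"jaw": -0.5, "dx": 0, "dy": 0, "dz": 0.03, "roll": 0}
    - {"jaw": -0.5, "dx": 0, "dy": 0, "dz": 0, "roll": 0}

```text
time_s: 8.45
ee_pos: [0.532, 0.3294, 0.0418]
tool_rot: [-0.001, 3.141, 0.0]
ft_force: [-1.8, -1.8, 2.5]
width: 0.575
grasp_force: 42.5
```

Request:
arm_command:
  increments:
    - {"jaw": 0.4, "dx": 0, "dy": 0, "dz": 0, "roll": 0}
    - {"jaw": 1, "dx": 0, "dy": 0, "dz": 0, "roll": 0}
    - {"jaw": 1, "dx": 0, "dy": 0, "dz": 0, "roll": 0}
    - {"jaw": 1, "dx": 0, "dy": 0, "dz": -0.5, "roll": 0}
    - {"jaw": 1, "dx": 0, "dy": 0, "dz": -1, "roll": 0}
    - {"jaw": 1, "dx": 0, "dy": 0, "dz": -1, "roll": 0}
    - {"jaw": 1, "dx": 0, "dy": 0, "dz": -1, "roll": 0}
    - {"jaw": 1, "dx": 0, "dy": 0, "dz": -0.5, "roll": 0}
    - {"jaw": 1, "dx": 0.12, "dy": -1, "dz": 0, "roll": 0}
    - {"jaw": 1, "dx": 0.12, "dy": -1, "dz": 0, "roll": 0}
    - {"jaw": 1, "dx": 0.12, "dy": -1, "dz": 0, "roll": 0}
    - {"jaw": 1, "dx": 0.12, "dy": -1, "dz": 0, "roll": 0}

```text
time_s: 9.65
ee_pos: [0.5207, 0.2466, 0.1194]
tool_rot: [-0.0, -3.139, 0.002]
ft_force: [0.3, -0.4, -0.2]
width: 1.003
grasp_force: 0.0
```

Request:
arm_command:
  increments:
    - {"jaw": 1, "dx": 0.12, "dy": -1, "dz": 0, "roll": 0}
    - {"jaw": 1, "dx": 0.12, "dy": -1, "dz": 0, "roll": 0}
    - {"jaw": 1, "dx": 0.12, "dy": -1, "dz": 0, "roll": 0}
    - {"jaw": 1, "dx": 0.12, "dy": -1, "dz": 0, "roll": 0}
    - {"jaw": 1, "dx": 0.12, "dy": -1, "dz": 0, "roll": 0}
    - {"jaw": 1, "dx": 0.12, "dy": -1, "dz": 0, "roll": 0}
    - {"jaw": 1, "dx": 0.12, "dy": -1, "dz": 0, "roll": 0}
    - {"jaw": 1, "dx": 0.12, "dy": -1, "dz": 0, "roll": 0}
    - {"jaw": 1, "dx": 0.12, "dy": -1, "dz": 0, "roll": 0}
    - {"jaw": 1, "dx": 0.12, "dy": -1, "dz": 0, "roll": 0}
    - {"jaw": 1, "dx": 0.12, "dy": -1, "dz": 0, "roll": 0}
    - {"jaw": 1, "dx": 0, "dy": 0, "dz": 0, "roll": 0}

```text
time_s: 10.85
ee_pos: [0.494, 0.0265, 0.1196]
tool_rot: [-0.005, -3.139, 0.001]
ft_force: [-0.0, 0.4, -0.6]
width: 1.0
grasp_force: 0.0
```

```bash
python3 - <<'E'
from h import *
s=monitor.state();print(np.round(s['ee_pos'],4))
c=vision.capture('wrist');cv2.imwrite('pics/w2.png',c['pixels'][...,::-1])
c=vision.capture('top');P=cloud(c,np.ones((400,640),bool))
for n,x,y,h in(('jar1',.531,.329,.08),('jar2',.4918,.0103,.072)):
    Q=P[(abs(P[:,0]-x)<.05)&(abs(P[:,1]-y)<.05)&(abs(P[:,2]-h-.002)<.006)]
    if len(Q): print(n,len(Q),cv2.minEnclosingCircle(Q[:,:2].astype(np.float32)),np.median(Q[:,2]))
E
```

```text
[0.494  0.0265 0.1196]
jar1 346 ((0.5315953493118286, 0.3279406428337097), 0.02553611248731613) 0.08176608491087656
jar2 3 ((0.4800662398338318, -0.008685989305377007), 0.002390282927080989) 0.07298274090163374
```

View pics/w2.png

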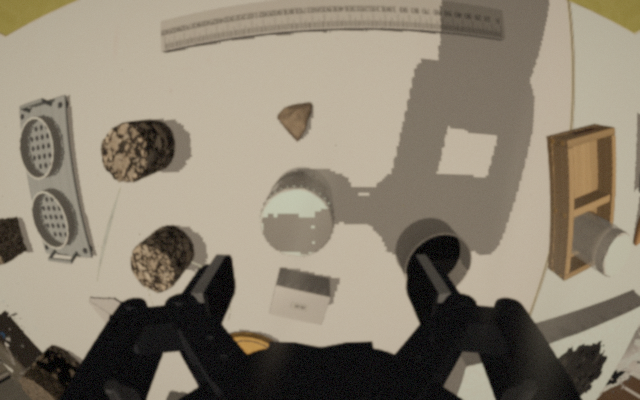

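Jar 1 stands in its bay, with its top at 80 mm. The wrist view shows jar 2 below the gripper at (297,212), with the gauge block at (302,295) and the stone at (296,120), both clear of the fingers.

Request:
arm_command:
  increments:
    - {"jaw": 1, "dx": 0.11, "dy": -0.81, "dz": 0, "roll": 0}
    - {"jaw": 1, "dx": 0, "dy": 0, "dz": 0.5, "roll": 0}
    - {"jaw": 1, "dx": 0, "dy": 0, "dz": 1, "roll": 0}
    - {"jaw": 1, "dx": 0, "dy": 0, "dz": 1, "roll": 0}
    - {"jaw": 1, "dx": 0, "dy": 0, "dz": 1, "roll": 0}
    - {"jaw": 1, "dx": 0, "dy": 0, "dz": 0.6, "roll": 0}
    - {"jaw": 1, "dx": 0, "dy": 0, "dz": 0.2, "roll": 0}
    - {"jaw": 0.4, "dx": 0, "dy": 0, "dz": 0, "roll": 0}
    - {"jaw": 0, "dx": 0, "dy": 0, "dz": 0, "roll": 0}
    - {"jaw": -0.5, "dx": 0, "dy": 0, "dz": 0, "roll": 0}
    - {"jaw": -0.5, "dx": 0, "dy": 0, "dz": 0, "roll": 0}
    - {"jaw": -0.5, "dx": 0, "dy": 0, "dz": 0, "roll": 0}

```text
time_s: 12.15
ee_pos: [0.4949, 0.0128, 0.0364]
tool_rot: [-0.001, 3.139, -0.0]
ft_force: [0.5, -0.6, 5.5]
width: 0.57
grasp_force: 42.0
```

Request:
arm_command:
  increments:
    - {"jaw": -0.5, "dx": 0, "dy": 0, "dz": -1, "roll": 0}
    - {"jaw": -0.5, "dx": 0, "dy": 0, "dz": -1, "roll": 0}
    - {"jaw": -0.5, "dx": 0, "dy": 0, "dz": -1, "roll": 0}
    - {"jaw": -0.5, "dx": 0.2, "dy": 1, "dz": 0, "roll": 0}
    - {"jaw": -0.5, "dx": 0.2, "dy": 1, "dz": 0, "roll": 0}
    - {"jaw": -0.5, "dx": 0.2, "dy": 1, "dz": 0, "roll": 0}
    - {"jaw": -0.5, "dx": 0.2, "dy": 1, "dz": 0, "roll": 0}
    - {"jaw": -0.5, "dx": 0.2, "dy": 1, "dz": 0, "roll": 0}
    - {"jaw": -0.5, "dx": 0.2, "dy": 1, "dz": 0, "roll": 0}
    - {"jaw": -0.5, "dx": 0.2, "dy": 1, "dz": 0, "roll": 0}
    - {"jaw": -0.5, "dx": 0.2, "dy": 1, "dz": 0, "roll": 0}
    - {"jaw": -0.5, "dx": 0.1, "dy": 1, "dz": 0, "roll": 0}

```text
time_s: 13.35
ee_pos: [0.4584, 0.1936, 0.0943]
tool_rot: [0.001, -3.14, 0.0]
ft_force: [0.4, 0.2, -1.8]
width: 0.57
grasp_force: 41.9
```

Request:
arm_command:
  increments:
    - {"jaw": -0.5, "dx": 0, "dy": 1, "dz": 0, "roll": 0}
    - {"jaw": -0.5, "dx": 0, "dy": 1, "dz": 0, "roll": 0}
    - {"jaw": -0.5, "dx": 0, "dy": 1, "dz": 0, "roll": 0}
    - {"jaw": -0.5, "dx": 0, "dy": 1, "dz": 0, "roll": 0}
    - {"jaw": -0.5, "dx": 0, "dy": 1, "dz": 0, "roll": 0}
    - {"jaw": -0.5, "dx": 0, "dy": 0.8, "dz": 0, "roll": 0}
    - {"jaw": -0.5, "dx": 0, "dy": 0, "dz": 0, "roll": 0}
    - {"jaw": -0.5, "dx": 0, "dy": 0, "dz": 0, "roll": 0}

```text
time_s: 14.15
ee_pos: [0.4591, 0.3087, 0.0945]
tool_rot: [0.002, -3.141, 0.001]
ft_force: [-0.3, -0.5, -1.2]
width: 0.569
grasp_force: 41.9
```

Request:
arm_command:
  increments:
    - {"jaw": -0.5, "dx": -0.08, "dy": 0, "dz": 1, "roll": 0}
    - {"jaw": -0.5, "dx": 0, "dy": 0, "dz": 0.9, "roll": 0}
    - {"jaw": -0.5, "dx": 0, "dy": 0, "dz": 0.3, "roll": 0}
    - {"jaw": -0.5, "dx": 0, "dy": 0, "dz": 0.15, "roll": 0}
    - {"jaw": -0.5, "dx": 0, "dy": 0, "dz": 0.08, "roll": 0}
    - {"jaw": -0.5, "dx": 0, "dy": 0, "dz": 0.06, "roll": 0}
    - {"jaw": -0.5, "dx": 0, "dy": 0, "dz": 0.05, "roll": 0}
    - {"jaw": -0.5, "dx": 0, "dy": 0, "dz": 0, "roll": 0}
    - {"jaw": -0.5, "dx": 0, "dy": 0, "dz": 0, "roll": 0}

```text
time_s: 15.05
ee_pos: [0.4612, 0.3091, 0.0445]
tool_rot: [-0.001, 3.141, 0.0]
ft_force: [-0.9, -0.2, -1.5]
width: 0.568
grasp_force: 41.9
```

Request:
arm_command:
  increments:
    - {"jaw": -0.5, "dx": 0, "dy": 0, "dz": 0.04, "roll": 0}
    - {"jaw": 0.4, "dx": 0, "dy": 0, "dz": 0, "roll": 0}
    - {"jaw": 1, "dx": 0, "dy": 0, "dz": 0, "roll": 0}
    - {"jaw": 1, "dx": 0, "dy": 0, "dz": 0, "roll": 0}
    - {"jaw": 1, "dx": 0, "dy": 0, "dz": -0.5, "roll": 0}
    - {"jaw": 1, "dx": 0, "dy": 0, "dz": -1, "roll": 0}
    - {"jaw": 1, "dx": 0, "dy": 0, "dz": -1, "roll": 0}
    - {"jaw": 1, "dx": 0, "dy": 0, "dz": -1, "roll": 0}
    - {"jaw": 1, "dx": 0, "dy": -1, "dz": 0, "roll": 0}
    - {"jaw": 1, "dx": 0, "dy": -1, "dz": 0, "roll": 0}
    - {"jaw": 1, "dx": -0.6, "dy": -1, "dz": 0, "roll": 0}
    - {"jaw": 1, "dx": -0.6, "dy": -1, "dz": 0, "roll": 0}

```text
time_s: 16.25
ee_pos: [0.4853, 0.2284, 0.1143]
tool_rot: [-0.002, 3.141, 0.001]
ft_force: [-0.0, 0.2, -0.3]
width: 1.0
grasp_force: 0.0
```

Request:
arm_command:
  increments:
    - {"jaw": 1, "dx": -0.6, "dy": -1, "dz": 0, "roll": 0}
    - {"jaw": 1, "dx": -0.6, "dy": -1, "dz": 0, "roll": 0}
    - {"jaw": 1, "dx": -0.6, "dy": -1, "dz": 0, "roll": 0}
    - {"jaw": 1, "dx": -0.6, "dy": -1, "dz": 0, "roll": 0}
    - {"jaw": 1, "dx": -0.6, "dy": -1, "dz": 0, "roll": 0}
    - {"jaw": 1, "dx": 0, "dy": 0, "dz": 0, "roll": 0}
    - {"jaw": 1, "dx": 0, "dy": 0, "dz": 0, "roll": 0}

```text
time_s: 16.95
ee_pos: [0.5452, 0.1289, 0.1138]
tool_rot: [0.001, 3.141, 0.001]
ft_force: [0.2, 0.9, -0.0]
width: 1.001
grasp_force: 0.0
```

```bash
python3 - <<'E'
from h import *
print(np.round(monitor.state()['ee_pos'],4))
c=vision.capture('top');P=cloud(c,np.ones((400,640),bool))
for n,x,y,h in(('jar1',.531,.329,.08),('jar2',.458,.309,.08)):
    Q=P[(abs(P[:,0]-x)<.035)&(abs(P[:,1]-y)<.05)&(abs(P[:,2]-h-.002)<.006)]
    if len(Q): print(n,len(Q),cv2.minEnclosingCircle(Q[:,:2].astype(np.float32)),np.median(Q[:,2]))
E
```

```text
[0.5452 0.1289 0.1138]
jar1 344 ((0.5316464304924011, 0.32784444093704224), 0.025616636499762535) 0.0816795107248765
jar2 347 ((0.4587917923927307, 0.3082221448421478), 0.02545040100812912) 0.08166881024982726
```

Request:
arm_command:
  increments:
    - {"jaw": 1, "dx": 0, "dy": 0, "dz": 1, "roll": 0}
    - {"jaw": 1, "dx": 0, "dy": 0, "dz": 1, "roll": 0}
    - {"jaw": 1, "dx": 0, "dy": 0, "dz": 1, "roll": 0}
    - {"jaw": 1, "dx": 0, "dy": 0, "dz": 1, "roll": 0}
    - {"jaw": 1, "dx": 0, "dy": 0, "dz": 0.9, "roll": 0}
    - {"jaw": 1, "dx": 0, "dy": 0, "dz": 0.4, "roll": 0}
    - {"jaw": 1, "dx": 0, "dy": 0, "dz": 0.1, "roll": 0}
    - {"jaw": 0.6, "dx": 0, "dy": 0, "dz": 0, "roll": 0}
    - {"jaw": 0.4, "dx": 0, "dy": 0, "dz": 0, "roll": 0}
    - {"jaw": 0.1, "dx": 0, "dy": 0, "dz": 0, "roll": 0}
    - {"jaw": 0.1, "dx": 0, "dy": 0, "dz": 0, "roll": 0}
    - {"jaw": 0.1, "dx": 0, "dy": 0, "dz": 0, "roll": 0}
  force: 30

```text
time_s: 18.2
ee_pos: [0.5462, 0.1293, 0.0067]
tool_rot: [-0.001, 3.139, 0.001]
ft_force: [-1.3, 0.1, 6.6]
width: 0.724
grasp_force: 33.5
```

Request:
arm_command:
  increments:
    - {"jaw": 0.1, "dx": 0, "dy": 0, "dz": -0.5, "roll": 0}
    - {"jaw": 0.1, "dx": 0, "dy": 0, "dz": -1, "roll": 0}
    - {"jaw": 0.1, "dx": 0, "dy": 0, "dz": -1, "roll": 0}
    - {"jaw": 0.1, "dx": -0.4, "dy": -0.5, "dz": -0.5, "roll": 0}
    - {"jaw": 0.1, "dx": -0.8, "dy": -1, "dz": 0, "roll": 0}
    - {"jaw": 0.1, "dx": -0.8, "dy": -1, "dz": 0, "roll": 0}
    - {"jaw": 0.1, "dx": -0.8, "dy": -1, "dz": 0, "roll": 0}
    - {"jaw": 0.1, "dx": -0.8, "dy": -1, "dz": 0, "roll": 0}
    - {"jaw": 0.1, "dx": -0.8, "dy": -1, "dz": 0, "roll": 0}
    - {"jaw": 0.1, "dx": -0.8, "dy": -1, "dz": 0, "roll": 0}
    - {"jaw": 0.1, "dx": -0.8, "dy": -1, "dz": 0, "roll": 0}
    - {"jaw": 0.1, "dx": -0.8, "dy": -1, "dz": 0, "roll": 0}

```text
time_s: 19.4
ee_pos: [0.6815, -0.0428, 0.0646]
tool_rot: [0.0, -3.14, 0.0]
ft_force: [0.6, 0.1, -0.6]
width: 0.723
grasp_force: 33.1
```

Request:
arm_command:
  increments:
    - {"jaw": 0.1, "dx": -0.4, "dy": -0.7, "dz": 0, "roll": 0}
    - {"jaw": 0.1, "dx": 0, "dy": 0, "dz": 0, "roll": 0}
    - {"jaw": 0.1, "dx": 0, "dy": 0, "dz": 0, "roll": 0}

```text
time_s: 19.7
ee_pos: [0.6885, -0.055, 0.0648]
tool_rot: [-0.0, -3.14, -0.001]
ft_force: [-0.3, 0.6, -1.2]
width: 0.726
grasp_force: 33.1
```

Δx +2 mm → -0.1; down 52 mm → 2.6.

Request:
arm_command:
  increments:
    - {"jaw": 0.1, "dx": -0.1, "dy": 0, "dz": 1, "roll": 0}
    - {"jaw": 0.1, "dx": 0, "dy": 0, "dz": 0.9, "roll": 0}
    - {"jaw": 0.1, "dx": 0, "dy": 0, "dz": 0.4, "roll": 0}
    - {"jaw": 0.1, "dx": 0, "dy": 0, "dz": 0.15, "roll": 0}
    - {"jaw": 0.1, "dx": 0, "dy": 0, "dz": 0.08, "roll": 0}
    - {"jaw": 0.1, "dx": 0, "dy": 0, "dz": 0.06, "roll": 0}
    - {"jaw": 0.1, "dx": 0, "dy": 0, "dz": 0.03, "roll": 0}
    - {"jaw": 0.1, "dx": 0, "dy": 0, "dz": 0, "roll": 0}
    - {"jaw": 0.1, "dx": 0, "dy": 0, "dz": 0, "roll": 0}

```text
time_s: 20.6
ee_pos: [0.6915, -0.055, 0.0135]
tool_rot: [-0.001, 3.141, -0.0]
ft_force: [0.1, -0.2, -1.5]
width: 0.721
grasp_force: 33.1
```

Request:
arm_command:
  increments:
    - {"jaw": 0.1, "dx": 0, "dy": 0, "dz": 0.05, "roll": 0}
    - {"jaw": 0.7, "dx": 0, "dy": 0, "dz": 0, "roll": 0}
    - {"jaw": 1, "dx": 0, "dy": 0, "dz": 0, "roll": 0}
    - {"jaw": 1, "dx": 0, "dy": 0, "dz": 0, "roll": 0}
    - {"jaw": 1, "dx": 0, "dy": 0, "dz": -0.5, "roll": 0}
    - {"jaw": 1, "dx": 0, "dy": 0, "dz": -1, "roll": 0}
    - {"jaw": 1, "dx": 0, "dy": 0, "dz": -1, "roll": 0}
    - {"jaw": 1, "dx": 0, "dy": 0, "dz": -1, "roll": 0}
    - {"jaw": 1, "dx": 0, "dy": 0, "dz": -0.5, "roll": 0}
    - {"jaw": 1, "dx": 1, "dy": -0.47, "dz": 0, "roll": 0}
    - {"jaw": 1, "dx": 1, "dy": -0.47, "dz": 0, "roll": 0}
    - {"jaw": 1, "dx": 1, "dy": -0.47, "dz": 0, "roll": 0}

```text
time_s: 21.8
ee_pos: [0.6304, -0.0833, 0.092]
tool_rot: [0.001, -3.142, 0.0]
ft_force: [-0.5, 0.6, 0.6]
width: 0.997
grasp_force: 0.0
```

Request:
arm_command:
  increments:
    - {"jaw": 1, "dx": 1, "dy": -0.47, "dz": 0, "roll": 0}
    - {"jaw": 1, "dx": 1, "dy": -0.47, "dz": 0, "roll": 0}
    - {"jaw": 1, "dx": 1, "dy": -0.47, "dz": 0, "roll": 0}
    - {"jaw": 1, "dx": 1, "dy": -0.47, "dz": 0, "roll": 0}
    - {"jaw": 1, "dx": 0.33, "dy": -0.17, "dz": 0, "roll": 0}
    - {"jaw": 1, "dx": 0, "dy": 0, "dz": 0, "roll": 0}
    - {"jaw": 1, "dx": 0, "dy": 0, "dz": 0, "roll": 0}

```text
time_s: 22.5
ee_pos: [0.5453, -0.1241, 0.0923]
tool_rot: [-0.001, 3.141, -0.0]
ft_force: [1.0, 0.2, 0.4]
width: 0.996
grasp_force: 0.0
```

```bash
python3 - <<'E'
from h import *
print(np.round(monitor.state()['ee_pos'],4))
c=vision.capture('top');P=cloud(c,np.ones((400,640),bool))
Q=P[(abs(P[:,0]-.69)<.05)&(abs(P[:,1]+.055)<.05)&(P[:,2]>.035)&(P[:,2]<.06)]
print(len(Q),cv2.minEnclosingCircle(Q[:,:2].astype(np.float32)),np.median(Q[:,2]))
E
```

```text
[ 0.5453 -0.1241  0.0923]
100 ((0.6906792521476746, -0.05534080043435097), 0.03179933875799179) 0.04422896982971486
```

Tin is centred in the saucer. Next is core 2.

Request:
arm_command:
  increments:
    - {"jaw": 1, "dx": 0, "dy": 0, "dz": 1, "roll": 0}
    - {"jaw": 1, "dx": 0, "dy": 0, "dz": 1, "roll": 0}
    - {"jaw": 1, "dx": 0, "dy": 0, "dz": 1, "roll": 0}
    - {"jaw": 1, "dx": 0, "dy": 0, "dz": 0.6, "roll": 0}
    - {"jaw": 1, "dx": 0, "dy": 0, "dz": 0.2, "roll": 0}
    - {"jaw": 1, "dx": 0, "dy": 0, "dz": 0, "roll": 0}
    - {"jaw": 0.4, "dx": 0, "dy": 0, "dz": 0, "roll": 0}
    - {"jaw": 0, "dx": 0, "dy": 0, "dz": 0, "roll": 0}
    - {"jaw": -0.5, "dx": 0, "dy": 0, "dz": 0, "roll": 0}
    - {"jaw": -0.5, "dx": 0, "dy": 0, "dz": 0, "roll": 0}
    - {"jaw": -0.5, "dx": 0, "dy": 0, "dz": 0, "roll": 0}
  force: 50

```text
time_s: 23.65
ee_pos: [0.5457, -0.1245, 0.0173]
tool_rot: [-0.001, 3.139, -0.001]
ft_force: [-0.1, 0.8, 5.9]
width: 0.575
grasp_force: 52.1
```

Request:
arm_command:
  increments:
    - {"jaw": -0.5, "dx": 0, "dy": 0, "dz": -0.5, "roll": 0}
    - {"jaw": -0.5, "dx": 0, "dy": 0, "dz": -1, "roll": 0}
    - {"jaw": -0.5, "dx": 0, "dy": 0, "dz": -1, "roll": 0}
    - {"jaw": -0.5, "dx": 0.19, "dy": -1, "dz": 0, "roll": 0}
    - {"jaw": -0.5, "dx": 0.19, "dy": -1, "dz": 0, "roll": 0}
    - {"jaw": -0.5, "dx": 0.19, "dy": -1, "dz": 0, "roll": 0}
    - {"jaw": -0.5, "dx": 0.19, "dy": -1, "dz": 0, "roll": 0}
    - {"jaw": -0.5, "dx": 0.19, "dy": -1, "dz": 0, "roll": 0}
    - {"jaw": -0.5, "dx": 0.19, "dy": -1, "dz": 0, "roll": 0}
    - {"jaw": -0.5, "dx": 0.19, "dy": -1, "dz": 0, "roll": 0}
    - {"jaw": -0.5, "dx": 0.19, "dy": -1, "dz": 0, "roll": 0}
    - {"jaw": -0.5, "dx": 0, "dy": 0, "dz": 0, "roll": 0}

```text
time_s: 24.85
ee_pos: [0.5133, -0.2859, 0.0656]
tool_rot: [-0.003, -3.141, 0.0]
ft_force: [0.4, 0.6, -2.1]
width: 0.573
grasp_force: 52.4
```

Request:
arm_command:
  increments:
    - {"jaw": -0.5, "dx": 0, "dy": 0, "dz": 0, "roll": 0}

```text
time_s: 24.95
ee_pos: [0.5136, -0.2839, 0.0654]
tool_rot: [-0.001, -3.14, -0.002]
ft_force: [-0.6, -0.1, -2.9]
width: 0.573
grasp_force: 52.4
```

Request:
arm_command:
  increments:
    - {"jaw": -0.5, "dx": -0.06, "dy": -0.06, "dz": 0.6, "roll": 0}
    - {"jaw": -0.5, "dx": 0, "dy": 0, "dz": 0.8, "roll": 0}
    - {"jaw": -0.5, "dx": 0, "dy": 0, "dz": 0.35, "roll": 0}
    - {"jaw": -0.5, "dx": 0, "dy": 0, "dz": 0.15, "roll": 0}
    - {"jaw": -0.5, "dx": 0, "dy": 0, "dz": 0.08, "roll": 0}
    - {"jaw": -0.5, "dx": 0, "dy": 0, "dz": 0.03, "roll": 0}
    - {"jaw": -0.5, "dx": 0, "dy": 0, "dz": 0, "roll": 0}
    - {"jaw": -0.5, "dx": 0, "dy": 0, "dz": 0, "roll": 0}

```text
time_s: 25.75
ee_pos: [0.5158, -0.2857, 0.0262]
tool_rot: [-0.001, 3.141, -0.001]
ft_force: [-0.3, 0.1, -1.9]
width: 0.573
grasp_force: 52.6
```

Request:
arm_command:
  increments:
    - {"jaw": -0.5, "dx": 0, "dy": 0, "dz": 0.05, "roll": 0}
    - {"jaw": 0.4, "dx": 0, "dy": 0, "dz": 0, "roll": 0}
    - {"jaw": 1, "dx": 0, "dy": 0, "dz": 0, "roll": 0}
    - {"jaw": 1, "dx": 0, "dy": 0, "dz": 0, "roll": 0}
    - {"jaw": 1, "dx": 0, "dy": 0, "dz": -0.5, "roll": 0}
    - {"jaw": 1, "dx": 0, "dy": 0, "dz": -1, "roll": 0}
    - {"jaw": 1, "dx": 0, "dy": 0, "dz": -1, "roll": 0}
    - {"jaw": 1, "dx": 0, "dy": 0, "dz": -1, "roll": 0}
    - {"jaw": 1, "dx": 0.46, "dy": 0.98, "dz": 0, "roll": 0}
    - {"jaw": 1, "dx": 0.46, "dy": 0.98, "dz": 0, "roll": 0}
    - {"jaw": 1, "dx": 0.46, "dy": 0.98, "dz": 0, "roll": 0}
    - {"jaw": 1, "dx": 0.46, "dy": 0.98, "dz": 0, "roll": 0}

```text
time_s: 26.95
ee_pos: [0.4786, -0.2065, 0.0958]
tool_rot: [-0.0, 3.14, -0.001]
ft_force: [0.6, -0.0, 0.8]
width: 1.001
grasp_force: 0.0
```

Request:
arm_command:
  increments:
    - {"jaw": 1, "dx": 0.46, "dy": 0.98, "dz": 0, "roll": 0}
    - {"jaw": 1, "dx": 0.46, "dy": 0.98, "dz": 0, "roll": 0}
    - {"jaw": 1, "dx": 0.46, "dy": 0.98, "dz": 0, "roll": 0}
    - {"jaw": 1, "dx": 0.46, "dy": 0.98, "dz": 0, "roll": 0}
    - {"jaw": 1, "dx": 0, "dy": 0, "dz": 0, "roll": 0}
    - {"jaw": 1, "dx": 0, "dy": 0, "dz": 0, "roll": 0}

```text
time_s: 27.55
ee_pos: [0.4423, -0.1288, 0.0956]
tool_rot: [-0.002, 3.14, -0.002]
ft_force: [-0.7, -0.5, 0.3]
width: 1.002
grasp_force: 0.0
```

```bash
python3 - <<'E'
from h import *
print(np.round(monitor.state()['ee_pos'],4))
c=vision.capture('top');P=cloud(c,np.ones((400,640),bool))
Q=P[(abs(P[:,0]-.515)<.04)&(abs(P[:,1]+.285)<.045)&(P[:,2]>.045)&(P[:,2]<.09)]
print(len(Q),cv2.minEnclosingCircle(Q[:,:2].astype(np.float32)),np.median(Q[:,2]))
E
```

```text
[ 0.4423 -0.1288  0.0956]
341 ((0.5161263346672058, -0.2861832082271576), 0.02541108801960945) 0.057264329336730126
```

Request:
arm_command:
  increments:
    - {"jaw": 1, "dx": 0, "dy": 0, "dz": 1, "roll": 0}
    - {"jaw": 1, "dx": 0, "dy": 0, "dz": 1, "roll": 0}
    - {"jaw": 1, "dx": 0, "dy": 0, "dz": 1, "roll": 0}
    - {"jaw": 1, "dx": 0, "dy": 0, "dz": 0.7, "roll": 0}
    - {"jaw": 1, "dx": 0, "dy": 0, "dz": 0.2, "roll": 0}
    - {"jaw": 1, "dx": 0, "dy": 0, "dz": 0, "roll": 0}
    - {"jaw": 0.4, "dx": 0, "dy": 0, "dz": 0, "roll": 0}
    - {"jaw": 0, "dx": 0, "dy": 0, "dz": 0, "roll": 0}
    - {"jaw": -0.5, "dx": 0, "dy": 0, "dz": 0, "roll": 0}
    - {"jaw": -0.5, "dx": 0, "dy": 0, "dz": 0, "roll": 0}
    - {"jaw": -0.5, "dx": 0, "dy": 0, "dz": 0, "roll": 0}

```text
time_s: 28.7
ee_pos: [0.4429, -0.1292, 0.018]
tool_rot: [-0.001, 3.139, -0.002]
ft_force: [-0.5, -1.0, 5.6]
width: 0.572
grasp_force: 52.0
```

Request:
arm_command:
  increments:
    - {"jaw": -0.5, "dx": 0, "dy": 0, "dz": -0.5, "roll": 0}
    - {"jaw": -0.5, "dx": 0, "dy": 0, "dz": -1, "roll": 0}
    - {"jaw": -0.5, "dx": 0, "dy": 0, "dz": -1, "roll": 0}
    - {"jaw": -0.5, "dx": 0.07, "dy": -1, "dz": 0, "roll": 0}
    - {"jaw": -0.5, "dx": 0.07, "dy": -1, "dz": 0, "roll": 0}
    - {"jaw": -0.5, "dx": 0.07, "dy": -1, "dz": 0, "roll": 0}
    - {"jaw": -0.5, "dx": 0.07, "dy": -1, "dz": 0, "roll": 0}
    - {"jaw": -0.5, "dx": 0.07, "dy": -1, "dz": 0, "roll": 0}
    - {"jaw": -0.5, "dx": 0.07, "dy": -1, "dz": 0, "roll": 0}
    - {"jaw": -0.5, "dx": 0.07, "dy": -1, "dz": 0, "roll": 0}
    - {"jaw": -0.5, "dx": 0.07, "dy": -0.9, "dz": 0, "roll": 0}
    - {"jaw": -0.5, "dx": 0, "dy": 0, "dz": 0, "roll": 0}

```text
time_s: 29.9
ee_pos: [0.4304, -0.2882, 0.0668]
tool_rot: [-0.002, -3.141, 0.0]
ft_force: [-0.2, 0.9, -2.5]
width: 0.576
grasp_force: 52.4
```

Request:
arm_command:
  increments:
    - {"jaw": -0.5, "dx": 0, "dy": 0, "dz": 0, "roll": 0}

```text
time_s: 30.0
ee_pos: [0.4303, -0.2864, 0.0664]
tool_rot: [-0.0, -3.141, -0.002]
ft_force: [1.0, 0.2, -2.0]
width: 0.577
grasp_force: 52.4
```

Request:
arm_command:
  increments:
    - {"jaw": -0.5, "dx": -0.05, "dy": 0, "dz": 0.6, "roll": 0}
    - {"jaw": -0.5, "dx": 0, "dy": 0, "dz": 0.8, "roll": 0}
    - {"jaw": -0.5, "dx": 0, "dy": 0, "dz": 0.35, "roll": 0}
    - {"jaw": -0.5, "dx": 0, "dy": 0, "dz": 0.15, "roll": 0}
    - {"jaw": -0.5, "dx": 0, "dy": 0, "dz": 0.08, "roll": 0}
    - {"jaw": -0.5, "dx": 0, "dy": 0, "dz": 0.03, "roll": 0}
    - {"jaw": -0.5, "dx": 0, "dy": 0, "dz": 0, "roll": 0}
    - {"jaw": -0.5, "dx": 0, "dy": 0, "dz": 0, "roll": 0}

```text
time_s: 30.8
ee_pos: [0.4321, -0.2869, 0.0271]
tool_rot: [-0.001, 3.141, -0.001]
ft_force: [0.0, -0.0, -1.5]
width: 0.573
grasp_force: 52.4
```

Request:
arm_command:
  increments:
    - {"jaw": -0.5, "dx": 0, "dy": 0, "dz": 0.06, "roll": 0}
    - {"jaw": 0.4, "dx": 0, "dy": 0, "dz": 0, "roll": 0}
    - {"jaw": 1, "dx": 0, "dy": 0, "dz": 0, "roll": 0}
    - {"jaw": 1, "dx": 0, "dy": 0, "dz": 0, "roll": 0}
    - {"jaw": 1, "dx": 0, "dy": 0, "dz": -0.5, "roll": 0}
    - {"jaw": 1, "dx": 0, "dy": 0, "dz": -1, "roll": 0}
    - {"jaw": 1, "dx": 0, "dy": 0, "dz": -1, "roll": 0}
    - {"jaw": 1, "dx": 0, "dy": 0, "dz": -1, "roll": 0}
    - {"jaw": 1, "dx": 0, "dy": 1, "dz": -1, "roll": 0}
    - {"jaw": 1, "dx": 0, "dy": 1, "dz": -1, "roll": 0}
    - {"jaw": 1, "dx": 0, "dy": 1, "dz": 0, "roll": 0}
    - {"jaw": 1, "dx": 0, "dy": 1, "dz": 0, "roll": 0}

```text
time_s: 32.0
ee_pos: [0.4323, -0.2064, 0.1374]
tool_rot: [-0.0, 3.139, -0.003]
ft_force: [0.2, -0.2, -0.4]
width: 0.998
grasp_force: 0.0
```

Request:
arm_command:
  increments:
    - {"jaw": 1, "dx": 0, "dy": 1, "dz": 0, "roll": 0}
    - {"jaw": 1, "dx": 0, "dy": 1, "dz": 0, "roll": 0}
    - {"jaw": 1, "dx": 0, "dy": 1, "dz": 0, "roll": 0}
    - {"jaw": 1, "dx": 0, "dy": 1, "dz": 0, "roll": 0}
    - {"jaw": 1, "dx": 0, "dy": 0, "dz": 0, "roll": 0}
    - {"jaw": 1, "dx": 0, "dy": 0, "dz": 0, "roll": 0}

```text
time_s: 32.6
ee_pos: [0.4318, -0.1268, 0.136]
tool_rot: [-0.002, 3.141, -0.001]
ft_force: [-0.1, -0.6, -0.2]
width: 0.997
grasp_force: 0.0
```

```bash
python3 - <<'E'
from h import *
print(np.round(monitor.state()['ee_pos'],4))
c=vision.capture('top');P=cloud(c,np.ones((400,640),bool))
for x,y,z in((.5145,-.2855,.057),(.4305,-.2865,.061),(.69,-.055,.046),(.531,.329,.08),(.458,.309,.08)):
    Q=P[(abs(P[:,0]-x)<.036)&(abs(P[:,1]-y)<.045)&(abs(P[:,2]-z)<.008)]
    print(len(Q),cv2.minEnclosingCircle(Q[:,:2].astype(np.float32)) if len(Q) else 0,np.median(Q[:,2]))
cv2.imwrite('pics/top9.png',cv2.resize(c['pixels'][110:310,150:480,::-1],None,fx=2.4,fy=2.4,interpolation=3))
E
```

```text
[ 0.4318 -0.1268  0.136 ]
331 ((0.5160866975784302, -0.28532230854034424), 0.025273097679018974) 0.05685787669638509
282 ((0.43140628933906555, -0.2878231406211853), 0.02504541724920273) 0.06142974051965498
77 ((0.6901702880859375, -0.05495611950755119), 0.03200738877058029) 0.04584443978632993
354 ((0.5316189527511597, 0.32827913761138916), 0.026092050597071648) 0.08157805344247257
359 ((0.45857834815979004, 0.3089093863964081), 0.02553294599056244) 0.08143535042553819
```

View pics/top9.png

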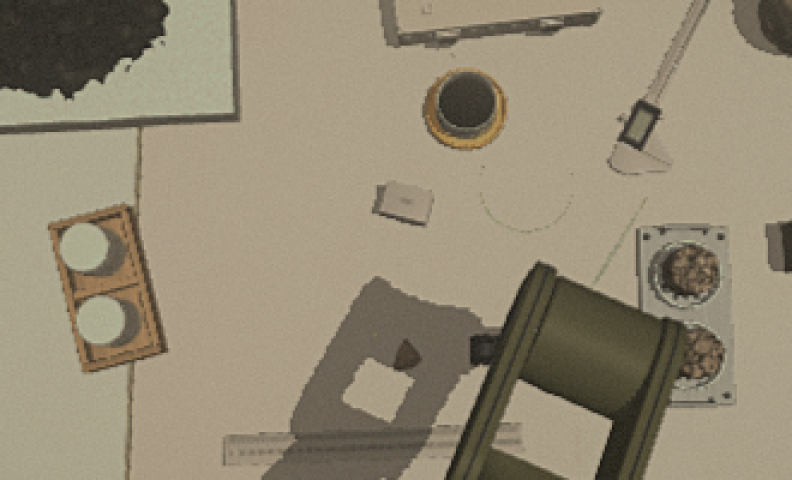

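The final picture shows all five seated in their holders: jars at (85,248) and (103,320), tin at (467,103), cores at (692,270) and (700,353). The heights match, and the gauge block (405,203) and stone (406,355) have not moved.

```bash
python3 -c "
from cell import order
print(order.finish_job())"
```

```text
the job is handed in; nothing more can be done
None
```

The job is handed in at about 33 s of the 128 s: both cores stand in the collars, both jars in the bays and the tin in the saucer, and the last top-camera check put all five within about 2 mm of their places, with the stone and gauge block where they were; no verdict was returned.

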